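Load and close the colour-bar warmer

ROBOT

A 6-joint arm with a two-finger parallel gripper is mounted at the origin on the work surface. World frame = base frame: x ahead of the robot, y to its left, z up, the work surface at z = 0. Lengths are in m, angles in rad, forces in N, time in s.
With the tool pointing down it reaches from about 0.325 to 0.775 m from the base axis. Payload 9.3 kg.
Tool frame: the origin (TCP) lies at the very end of the fingers, on their centre line; the grasp point (between the pads) lies arm.grasp_offset behind it (arm.grasp_offset is the distance from the TCP to the grasp point, in m); x points along the fingers, z is the direction in which the jaws open and shut, and the axes are right-handed (so a half turn about x gives the same grasp; the last joint's range is limited). The gripper opens to 85 mm and grips with 20 to 120 N. Pads are 22 mm wide; open, the fingers measure 114 mm over their backs; the gripper's body (76 mm by 85 mm) begins 54 mm behind the grasp point. The pads swing forward as they close: fully open they stand 13 mm farther back than shut.
Start: joints at [1.042, 0.259, 0.021, 1.334, 0, 1.418], TCP at [0.202, 0.512, 0.231] pointing down, gripper open.
Joint ranges: [-3.04, 3.04], [-0.91, 1.82], [-1.04, 1.36], [-1.92, 1.95], [-1.52, 1.45], [-3.14, 3.14]. Speed limits (rad/s): [2.22, 2.22, 2.79, 3.14, 3.14, 3.14].

INTERFACE

Orientations are given as a unit quaternion [x, y, z, w].
In Python, from station import telemetry, camera, camera_model, arm gives the robot as it stands.
- The arm moves only by the tool arm_command, never from a script. Its argument "series" is text: rows parted by semicolons, each of 7 numbers parted by spaces: the shift along the world's x, y, z in m, then the turn, a rotation vector about the world's x, y, z in rad, then the opening, from -1 (shut) to 1 (fully open), so that 0 is half open. A call has 1 to 5 rows; each row is the pose to reach, as a shift and turn from the pose measured when the call began; what a row does not reach only later rows make up. A row lasts 1/8 s, in which the tool goes at most 62.5 mm and 10.7 degrees, less where a joint would pass 70% of its speed; a pose out of reach is approached as far as the arm can. A call with a gripper value outside its range is refused whole. The fingers move at their own pace and stop on an object; the grip force is fixed at half the most. Time passes only in rows, so rows that repeat a pose let the fingers close. It gives the time, the measured TCP pose, the force and the opening at its end, in the units of the state.
- telemetry.sense(): the state, without advancing time (a new reading comes with each control period).
- camera(name): name is "scene" or "top" or "wrist"; returns the picture (480x640x3 uint8, red, green, blue); there is no depth.
- camera_model(name): a dict with "vertical_fov" (degrees; the focal length in pixels is half the picture's height over the tangent of half this angle, whatever the lens; pixels are square), "cx", "cy" (the principal point, pixels), "camera_from_world" (4x4, takes a point from world to camera coordinates). Camera axes: x right, y up, looking along -z (the intrinsics and any distortion apply to the point x, -y, -z); pixel columns grow to the right and rows downward; lengths in m; the calibration is good to about 2 mm. The wrist camera is an equidistant fisheye: a pixel r from the principal point sees the ray r / f radians off the axis. A picture is of the moment at which its call begins: read the wrist's pose just before it. camera_model takes no time and is no camera call; for the wrist camera it gives the pose at the moment of the call.
- arm.hand_in(): hands the job in, once; it reports no verdict.
The state is a dict: "time": time; "qpos": joint angles; "joint_velocities": joint speeds; "tau": joint torques, N m; "tcp_pos": TCP position; "ee_rot": TCP orientation; "ft_force": force on the tool from outside, world axes, zero at the start; "wrist_torque": the same for the moment, N m; "gripper_width": opening from 0.0 (shut) to 1.0 (fully open).
Only numpy, scipy, OpenCV 4.12 (cv2) and the standard library are available. Lean on these libraries where they do the work, as an engineer would, in place of code of your own. Each camera call takes 0.05 s, during which the arm holds its last target.

TASK

Take the amber (orange) glass bar from the wooden tray and, without dropping it, lay it in the empty left bay of the grey warmer, lengthwise on its two V supports. Then swing both covers over and press each one down until it clicks shut (either one first), and finally pull the black vent knob out to its middle click and let go. Leave the red and blue bars, the glassblowing tools, the yellow canister and the steel pot where they are.

Things in the scene. Friction and masses are not known exactly. Their poses are not given: they have to be found in the camera images.
- warmer: grey two-bay warmer fixed to the table, base 210 wide (y), x from -95 to +85, 50 mm high. Origin on the table under the middle of the bays; x away from the robot at yaw 0, y to its left. Bays at y = +48 (left, empty) and -48 (right, red bar): each has two white V supports, 10 thick, at x = -42 and +42, for a bar along x with its axis 73 above the table; floor between them flat, 51 up.
- amber_bar: amber (orange) round solid glass bar, 104 long, 32 diameter, about 0.21 kg, lying along its own x on two V supports on the tray. Origin on the underside as built (it turns with the bar if it rolls: use point amber_bar_center), x along the bar.
- amber_bar_center (a point): centre of the amber bar, on its axis; 32 above the table while in the tray.
- bay_left (a point): where the centre of a bar lies when it is home in the left (empty) bay; 73 above the table, axes as the warmer.
- bay_right (a point): the same for the right bay, taken by the red bar.
- tray: wooden tray fixed to the table, 130 (x) x 190 (y) x 8 mm, origin under its centre. Two places for bars along its x, at y = +40 and -40, each on two white V supports 10 thick at x = -42 and +42 that leave the bar's middle free. The amber bar lies in either one, the blue bar in the other.
- cover_left (a joint): angle of the left cover about its hinge line, rad: 0 = fully shut, 1.57 = upright, 2.0 = stop, leaning away from the robot; starts about 1.6 to 1.85. Stiff hinge (0.3 N m): it stays wherever it is left and never falls shut. At 0.1 it meets a sprung catch; 8 to 12 N down near the front edge clicks it past, and under 0.03 it is clicked shut and stays.
- cover_right (a joint): angle of the right cover about its hinge line, rad: 0 = fully shut, 1.57 = upright, 2.0 = stop, leaning away from the robot; starts about 1.6 to 1.85. Stiff hinge (0.3 N m): it stays wherever it is left and never falls shut. At 0.1 it meets a sprung catch; 8 to 12 N down near the front edge clicks it past, and under 0.03 it is clicked shut and stays.
- hinge_left (a point): middle of the left cover's hinge line, at the far end of the bay: warmer (72, 48, 50) mm, the line runs along warmer y. Axes as the warmer. The cover is a hood of sheet aluminium, open underneath, 140 long from the hinge x 86 wide x 47 high; a steel striker bar low on its front snaps under a brass roller on a dark post in front of it (post top 80 above the table).
- hinge_right (a point): middle of the right cover's hinge line, at the far end of the bay: warmer (72, -48, 50) mm, the line runs along warmer y. Axes as the warmer. The cover is a hood of sheet aluminium, open underneath, 140 long from the hinge x 86 wide x 47 high; a steel striker bar low on its front snaps under a brass roller on a dark post in front of it (post top 80 above the table).
- press_left (a point): on the outside of the left cover's top, on the orange patch where to press: 115 from the hinge line along the top, 48 off it square to the top; the front edge is 25 further on, with a black lip 16 long beyond. 98 above the table when shut. Turns with the cover: z = outward normal of the top, -x to the front edge, y along the hinge.
- press_right (a point): on the outside of the right cover's top, on the orange patch where to press: 115 from the hinge line along the top, 48 off it square to the top; the front edge is 25 further on, with a black lip 16 long beyond. 98 above the table when shut. Turns with the cover: z = outward normal of the top, -x to the front edge, y along the hinge.
- vent_rod (a joint): push-pull vent rod out of the warmer's right side; it slides along the warmer's -y. Value in m: 0 = pushed home, 0.020 = middle click, 0.040 = fully out. It starts home. A sprung ball holds it at the middle: let go anywhere between about 0.014 and 0.026 it settles at 0.020; moving between clicks takes up to about 10 N.
- vent_knob (a point): centre of the black knob on the vent rod, a round knob 30 diameter and 28 long with its axis along the warmer's y, 30 above the table, 50 out from the warmer's side when home. Moves with the rod; axes as the warmer.
- red_bar_center (a point): centre of the red glass bar (same size) already lying in the right bay: leave it.
- blue_bar_center (a point): centre of the blue glass bar (same size) on the tray beside the amber one, 80 from it: leave it.
- jacks: steel glassblower's jacks, two long blades 220 x 45 x 10, flat on the table beyond the warmer.
- shears: steel shears, 190 x 100 x 8, flat on the table to the left.
- paddle: dark wooden paddle, 300 x 100 x 14, flat on the table to the left.
- canister: yellow gas canister, upright, 74 diameter, 200 high, to the left.
- tool_pot: steel pot with a wooden block in it, 80 diameter, 75 high, upright beyond the tray.
Things that resemble listed ones, but are neither listed nor needed, are in the scene too. What is shaped like the amber_bar but turquoise is not meant.

How it is judged:
On the way, in this order (a step that is already met when the one before it is completed fails the run):
1. the amber bar lies in the left bay on both V supports, let go (x of amber_bar_center in the frame of bay_left between -0.013 and 0.013 m and y of amber_bar_center in the frame of bay_left between -0.006 and 0.006 m and z of amber_bar_center in the frame of bay_left between -0.005 and 0.005 m and angle between the x axis of amber_bar and the x axis of warmer, either way round below 0.12 rad and contact force between the fingers and amber_bar below 0.1 N), for 0.2 s.
2. one of the covers is clicked shut (value of joint any of cover_left, cover_right below 0.03 rad), for 0.1 s.
3. both covers are clicked shut (value of joint each of cover_left, cover_right below 0.03 rad), for 0.1 s.
4. the vent rod is at its middle click (value of joint vent_rod between 0.017 and 0.023 m), for 0.2 s.
At the end, for the whole second after the job is handed in: The amber bar rests in the left bay (centre within 13 mm lengthwise, 6 mm sideways and 5 mm in height of its home point, within 0.12 rad of the bay's length), both covers are shut (under 0.03 rad), the vent rod is within 3 mm of its middle click (all of step 1 and all of step 3 and all of step 4 and linear speed of amber_bar below 0.02 m/s); the robot touches nothing.
It fails at once if the red or the blue bar is moved more than 25 mm (distance of any of red_bar_center, blue_bar_center from where it was at the start of the episode above 0.025 m).
It fails at once if the jacks, shears or paddle are moved more than 25 mm (distance of any of jacks, shears, paddle from where it was at the start of the episode above 0.025 m).
It fails at once if the canister or the steel pot is moved more than 25 mm (distance of any of canister, tool_pot from where it was at the start of the episode above 0.025 m).
It fails at once if the amber bar is dropped (falls faster than 0.6 m/s while not held) (linear speed of amber_bar above 0.6 m/s and contact force between the fingers and amber_bar below 0.1 N).
It also fails if it takes over 64 s, if anything falls off the work surface, if the arm or the gripper's body presses on something with over 40 N, if the wrist force passes 120 N, or if a joint passes its speed limit or range.

## Working session

There is one attempt and no reset: what is moved stays moved. The work goes in short steps, Python scripts to look and compute and a tool call to move; the robot and the scene stay as the last step left them, time stands still between calls to the robot, and variables do not carry over. Pictures are saved under pics/ and viewed, and the job is handed in when it is done.

Besides the shell and the picture viewer there is one more tool, called after ">>>" as a command line: name --argument value ..., lists and objects as JSON in quotes. arm_command: Moves the arm, as the interface text tells. Its arguments: {"type":"object","properties":{"series":{"type":"string"}},"required":["series"]}

```bash
mkdir -p pics; ls; python3 - <<'E'
from station import telemetry, camera, camera_model, arm
import cv2
s=telemetry.sense()
print(s, arm.grasp_offset)
for n in ["scene","top","wrist"]:
    im=camera(n); cv2.imwrite(f"pics/{n}0.png",im[:,:,::-1]); print(n,camera_model(n))
E
```

```text
pics
{'time': 0.0, 'qpos': array([ 1.04237570e+00,  2.59200331e-01,  2.07442677e-02,  1.33368027e+00,
       -1.07102569e-05,  1.41821604e+00]), 'joint_velocities': array([ 0.00084653,  0.00085228, -0.00025559,  0.00101987,  0.00161434,
        0.00017225]), 'tau': array([-1.99272698e-03, -5.55638766e+01,  3.44533610e+01,  1.38278693e-02,
       -2.50031571e-04,  4.97572023e-05]), 'tcp_pos': array([0.20173416, 0.51136591, 0.23065485]), 'ee_rot': array([-0.39799663,  0.58503138,  0.39758202,  0.58417935]), 'ft_force': array([-0.09151291, -0.13822726, -0.74703771]), 'wrist_torque': array([-0.03547067,  0.00801895, -0.01535525]), 'gripper_width': 0.9920279082991686} 0.0187
scene {'vertical_fov': 42.37526323405194, 'cx': 309.5460887481996, 'cy': 238.50806645025875, 'camera_from_world': array([[ 0.29272099,  0.95611056,  0.01292353, -0.24529307],
       [-0.79482412,  0.23578379,  0.55916064,  0.35765937],
       [ 0.53157224, -0.17394999,  0.8289586 , -2.11113534],
       [ 0.        ,  0.        ,  0.        ,  1.        ]])}
top {'vertical_fov': 46.49096992674584, 'cx': 318.0792013943549, 'cy': 236.63040090690066, 'camera_from_world': array([[ 0.02905008, -0.999469  ,  0.01475873,  0.07280726],
       [ 0.99043626,  0.03077357,  0.13449538, -0.55059342],
       [-0.13487814,  0.01071048,  0.99080431, -1.4124308 ],
       [ 0.        ,  0.        ,  0.        ,  1.        ]])}
wrist {'vertical_fov': 65.70646984690485, 'cx': 321.2735939279382, 'cy': 243.9655317678639, 'camera_from_world': array([[ 0.36655752,  0.9303939 , -0.00166787, -0.55001054],
       [-0.88024351,  0.34621749, -0.32450702,  0.04366062],
       [-0.30134191,  0.12041862,  0.94588182, -0.38129947],
       [ 0.        ,  0.        ,  0.        ,  1.        ]])}
```

View pics/scene0.png

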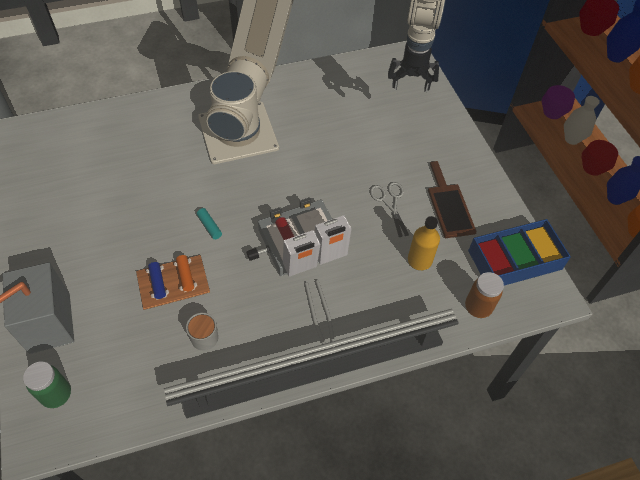

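View pics/top0.png

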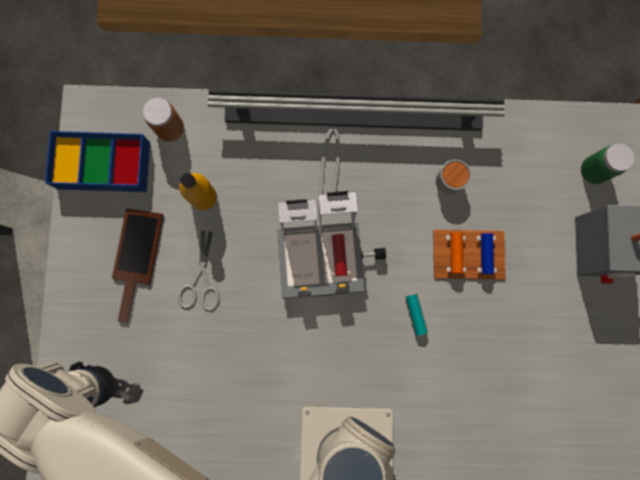

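View pics/wrist0.png

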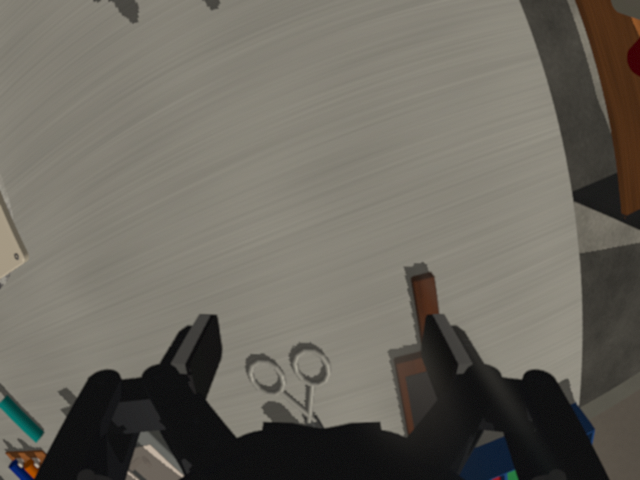

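Candidates (top picture): amber bar (457,254), turquoise bar (417,315), blue bar (488,254), yellow canister (198,190), brown jar (163,119), orange pot block (455,175). I choose (457,254), an orange bar on the tray, and check it in a close crop.

```bash
cat > h.py <<'E'
import numpy as np, cv2
from station import telemetry, camera, camera_model, arm
from scipy.spatial.transform import Rotation as R
def ray(n,uv,m=None):
    m=m or camera_model(n); f=240/np.tan(np.radians(m["vertical_fov"])/2)
    x=(uv[0]-m["cx"])/f; y=(uv[1]-m["cy"])/f
    if n=="wrist":
        r=np.hypot(x,y); k=np.sin(r)/r if r>0 else 1; d=np.array([x*k,-y*k,-np.cos(r)])
    else: d=np.array([x,-y,-1.])
    T=m["camera_from_world"]; Rw=T[:3,:3].T
    return -Rw@T[:3,3], Rw@d/np.linalg.norm(d)
def plane(n,uv,z,m=None):
    o,d=ray(n,uv,m); return o+d*(z-o[2])/d[2]
def proj(n,p,m=None):
    m=m or camera_model(n); f=240/np.tan(np.radians(m["vertical_fov"])/2)
    c=m["camera_from_world"]@np.r_[p,1]; c=np.array([c[0],-c[1],-c[2]])
    if n=="wrist":
        th=np.arctan2(np.hypot(c[0],c[1]),c[2]); k=f*th/np.hypot(c[0],c[1])
    else: k=f/c[2]
    return np.array([m["cx"]+k*c[0],m["cy"]+k*c[1]])
def tri(r1,r2):
    (o1,d1),(o2,d2)=r1,r2
    A=np.c_[d1,-d2]; t=np.linalg.lstsq(A,o2-o1,rcond=None)[0]
    a=o1+d1*t[0]; b=o2+d2*t[1]; return (a+b)/2,np.linalg.norm(a-b)
def crop(src,x,y,w,h,k,name):
    im=cv2.imread(src) if isinstance(src,str) else src[:,:,::-1]
    c=im[y:y+h,x:x+w]; cv2.imwrite(name,cv2.resize(c,None,fx=k,fy=k,interpolation=cv2.INTER_CUBIC))
def blob(im,lo,hi,box):
    hsv=cv2.cvtColor(im,cv2.COLOR_BGR2HSV); m=cv2.inRange(hsv,lo,hi)
    z=np.zeros_like(m); x0,y0,x1,y1=box; z[y0:y1,x0:x1]=m[y0:y1,x0:x1]
    n,l,s,c=cv2.connectedComponentsWithStats(z); i=1+np.argmax(s[1:,4]); 
    cn,_=cv2.findContours((l==i).astype(np.uint8),cv2.RETR_EXTERNAL,cv2.CHAIN_APPROX_NONE)
    return c[i],s[i],cv2.minAreaRect(cn[0])
E
python3 - <<'E'
from h import *
crop("pics/top0.png",265,180,130,130,6,"pics/c1.png" ) if 0 else None
crop("pics/top0.png",265,180,130,125,4.8,"pics/c1.png")
crop("pics/top0.png",425,220,90,70,8,"pics/c2.png")
crop("pics/scene0.png",235,190,130,95,6,"pics/c3.png")
t=cv2.imread("pics/top0.png"); s=cv2.imread("pics/scene0.png")
for nm,lo,hi in [("amber",(5,200,120),(22,255,255)),("blue",(110,150,60),(130,255,255))]:
    ct=blob(t,lo,hi,(440,225,505,290)); cs=blob(s,lo,hi,(140,245,205,305)); print(nm,ct,cs)
    p,e=tri(ray("top",ct[0]),ray("scene",cs[0])); print(p,e, plane("top",ct[0],0.034),plane("scene",cs[0],0.036))
E
```

```text
Traceback (most recent call last):
  File "h.py", line 31, in blob
    n,l,s,c=cv2.connectedComponentsWithStats(z); i=1+np.argmax(s[1:,4]);
                                                     ~~~~~~~~~^^^^^^^^^
ValueError: attempt to get argmax of an empty sequence
```

View pics/c1.png

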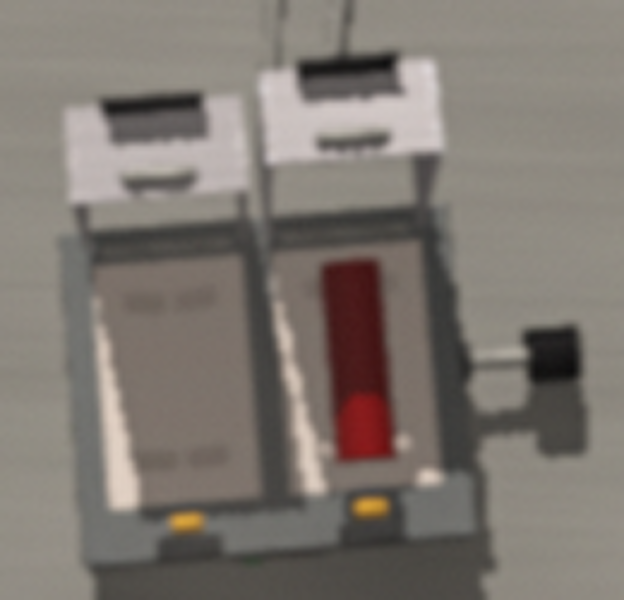

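View pics/c2.png

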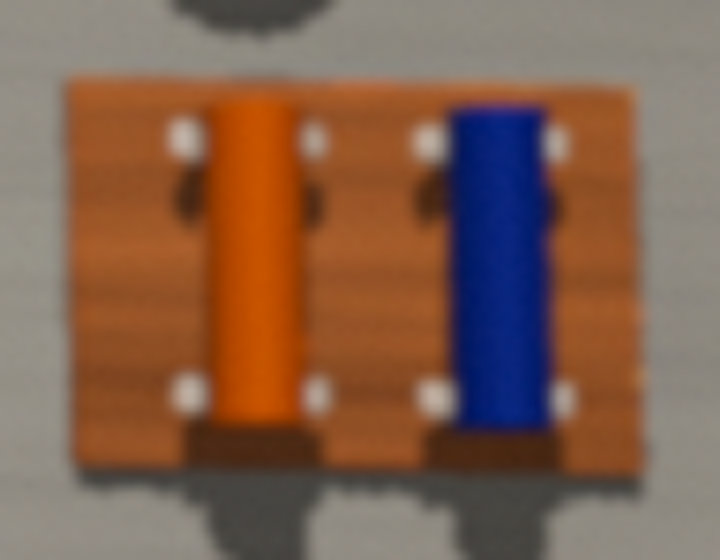

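View pics/c3.png

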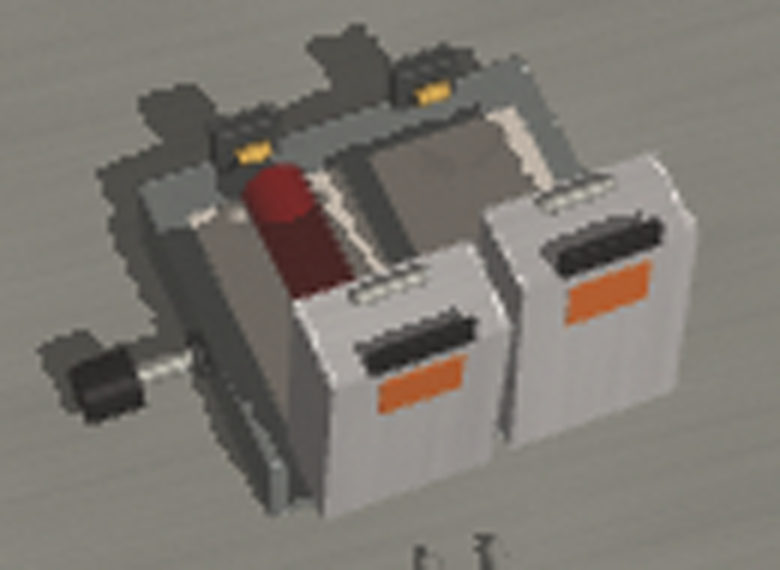

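The crops confirm it: the orange bar at top (457,254) lies on white supports, with the blue bar at (488,254). The warmer has its empty bay at top (302,258) and the red bar at (340,255). Next I measure the bar and the warmer.

```bash
python3 - <<'E'
from h import *
t=cv2.imread("pics/top0.png"); s=cv2.imread("pics/scene0.png")
P=lambda x,y:(265+x/4.8,180+y/4.8)
obs=[((-.095,.105,.05),P(85,562)),((-.095,-.105,.05),P(478,530)),((.085,.105,.05),P(60,238)),((.085,-.105,.05),P(448,206)),((0,-.155,.033),P(552,353))]
A=np.array([o[0][:2] for o in obs]); B=np.array([plane("top",np.array(o[1])-.4,o[0][2])[:2] for o in obs])
ca,cb=A[:4].mean(0),B[:4].mean(0); U,S,V=np.linalg.svd((A[:4]-ca).T@(B[:4]-cb)); Rm=(U@V).T
print(B); yaw=np.arctan2(Rm[1,0],Rm[0,0]); o=cb-Rm@ca; print("warmer",o,yaw, "res",((A@Rm.T+o)-B)*1e3)
print("scale",np.sqrt(((B[:4]-cb)**2).sum()/((A[:4]-ca)**2).sum()))
print("bay_left",Rm@[0,.048]+o,"bay_right",Rm@[0,-.048]+o,"knob",Rm@[0,-.155]+o)
cr=blob(t,(0,150,60),(8,255,255),(325,225,355,285)); cr2=blob(t,(170,150,60),(180,255,255),(325,225,355,285)) if 0 else None
print("red",cr,plane("top",cr[0],.076))
hsv=cv2.cvtColor(t,cv2.COLOR_BGR2HSV); print(hsv[254,452:464]); print(hsv[254,465:470]); h2=cv2.cvtColor(s,cv2.COLOR_BGR2HSV); print(h2[273,176:196])
# amber ends
for uv in [(457,232),(457.4,273),(451.4,254),(463,254)]:
    print(plane("top",uv,.045 if uv[0]in(457,457.4) else .034))
for uv in [(425+70/8,220+80/8),(425+632/8,220+88/8),(425+75/8,220+465/8),(425+643/8,220+468/8)]: print("tray",plane("top",uv,.008))
E
```

```text
[[ 0.39026209  0.17547873]
 [ 0.41321227 -0.03155331]
 [ 0.56238368  0.19535401]
 [ 0.58628155 -0.01229331]
 [ 0.51040711 -0.07149908]]
warmer [0.4930032  0.08230865] 0.11266110011258368 res [[-3.46104346  0.48408038]
 [-2.80240791 -1.15256667]
 [ 3.27625451  0.84493099]
 [ 2.98719685 -0.17644469]
 [ 0.0216384  -0.20964544]]
scale 0.9816008194673184
bay_left [0.4876069  0.13000435] bay_right [0.4983995  0.03461294] knob [ 0.51042875 -0.07170872]
red (array([339.19277108, 255.72289157]), array([333, 235,  13,  41, 332], dtype=int32), ((339.3129577636719, 254.85076904296875), (40.0457763671875, 10.301164627075195), 86.3086166381836)) [0.49606496 0.03531683 0.076     ]
[[ 12 255 156]
 [ 12 255 172]
 [ 12 255 182]
 [ 12 255 191]
 [ 12 255 196]
 [ 13 255 200]
 [ 13 255 195]
 [ 12 255 188]
 [ 12 255 179]
 [ 12 255 163]
 [ 12 244 144]
 [ 11 212 136]]
[[ 12 189 151]
 [ 12 190 150]
 [ 12 190 150]
 [ 12 190 150]
 [ 12 193 149]]
[[ 12 141 132]
 [ 11 124  84]
 [ 12 116  79]
 [ 12 156  93]
 [ 11 179 124]
 [ 11 184 141]
 [ 11 190 149]
 [ 11 190 158]
 [ 11 192 162]
 [ 11 190 166]
 [ 11 195 165]
 [ 11 192 163]
 [ 11 191 159]
 [ 11 188 149]
 [ 11 184 132]
 [ 12 145 127]
 [ 12 143 127]
 [ 12 142 131]
 [ 12 143 132]
 [ 12 144 133]]
[ 0.57030263 -0.27004146  0.045     ]
[ 0.46400691 -0.27059258  0.045     ]
[ 0.51377469 -0.25808103  0.034     ]
[ 0.51469975 -0.28830688  0.034     ]
tray [ 0.57938245 -0.21778347  0.008     ]
tray [ 0.58255036 -0.40530858  0.008     ]
tray [ 0.45158973 -0.21957429  0.008     ]
tray [ 0.45621746 -0.40693379  0.008     ]
```

```bash
cat >> h.py <<'E'
def down(phi): # tool x down, tool z (jaw dir) at world azimuth phi
    x=np.array([0,0,-1.]); z=np.array([np.cos(phi),np.sin(phi),0]); y=np.cross(z,x); return R.from_matrix(np.c_[x,y,z])
def goto(p,phi=None,s=None):
    s=s or telemetry.sense(); d=np.array(p)-s["tcp_pos"]; r0=R.from_quat(s["ee_rot"])
    if phi is None: rv=np.zeros(3)
    else:
        c=[(down(phi+k*np.pi)*r0.inv()).as_rotvec() for k in (0,1)]; rv=min(c,key=np.linalg.norm)
    print("t",round(s["time"],3),"tcp",np.round(s["tcp_pos"],4),"shift",np.round(d,4),"rv",np.round(rv,4),"deg",np.degrees(np.linalg.norm(rv)).round(1))
E
python3 - <<'E'
from h import *
s=telemetry.sense(); r=R.from_quat(s["ee_rot"]); print(r.as_matrix()); m=camera_model("wrist")["camera_from_world"]
c=-m[:3,:3].T@m[:3,3]; print("cam in tool",r.inv().apply(c-s["tcp_pos"]), "look", r.inv().apply(-m[2,:3]))
for k in (0,1):
  print((down(np.pi/2+.017+k*np.pi)*r.inv()).as_rotvec())
goto((.517,-.272,.2),np.pi/2+.017)
for uv,z in [((198,190),.1),((330,98),.05),((455,175),.075),((578,250),.1)]: print(plane("top",uv,z))
E
```

```text
[[-5.17551168e-04 -9.30237696e-01  3.66957166e-01]
 [-8.71331609e-04  3.66957496e-01  9.30237302e-01]
 [-9.99999486e-01  1.61704024e-04 -1.00046479e-03]]
cam in tool [-0.1430993   0.08268731  0.00064788] look [ 9.45830296e-01 -3.24661069e-01 -4.91996154e-04]
[ 9.61733766e-04 -3.39780020e-04  3.92736118e-01]
[-4.73099912e-04 -1.33909039e-03 -2.74885619e+00]
t 0.15 tcp [0.2017 0.5115 0.2308] shift [ 0.3153 -0.7835 -0.0308] rv [ 1.000e-03 -3.000e-04  3.927e-01] deg 22.5
[0.6477798  0.39343644 0.1       ]
[0.91928411 0.06857952 0.05      ]
[ 0.71378472 -0.25766799  0.075     ]
[ 0.52606373 -0.55747842  0.1       ]
```

>>> arm_command --series "0.18 -0.43 0.03 0 0 0.25 0.4;0.18 -0.43 0.03 0 0 0.25 0.4;0.18 -0.43 0.03 0 0 0.25 0.4;0.18 -0.43 0.03 0 0 0.25 0.4;0.18 -0.43 0.03 0 0 0.25 0.4"

```text
time: 0.78
tcp_pos: [0.3216, 0.2243, 0.251]
ee_rot: [-0.468, 0.53, 0.467, 0.53]
ft_force: [1.6, 0.4, 0.0]
gripper_width: 0.699
```

>>> arm_command --series "0.08 -0.14 0.02 0 0 0.25 0.4;0.08 -0.14 0.02 0 0 0.25 0.4;0.08 -0.14 0.02 0 0 0.25 0.4;0.08 -0.14 0.02 0 0 0.25 0.4;0.08 -0.14 0.02 0 0 0.25 0.4"

```text
time: 1.4
tcp_pos: [0.4012, 0.0843, 0.2708]
ee_rot: [0.53, -0.468, -0.53, -0.468]
ft_force: [0.5, -0.7, 0.2]
gripper_width: 0.7
```

```bash
python3 - <<'E'
from h import *
import json
m=camera_model("wrist"); im=camera("wrist"); cv2.imwrite("pics/w1.png",im[:,:,::-1]); np.save("w1.npy",m["camera_from_world"]); goto((.517,-.272,.2),np.pi/2+.017)
E
```

```text
t 1.45 tcp [0.401  0.0849 0.2708] shift [ 0.116  -0.3569 -0.0708] rv [ 0.0005 -0.0004 -0.1081] deg 6.2
```

View pics/w1.png

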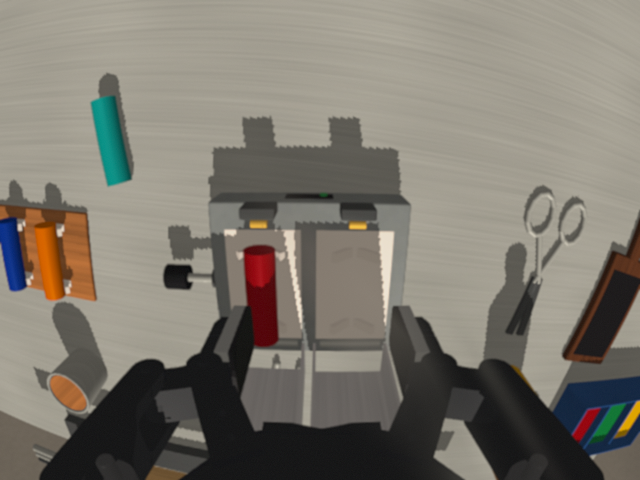

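```bash
python3 - <<'E'
from h import *
crop("pics/w1.png",160,175,260,190,3,"pics/c4.png")
E
```

```text
(no output)
```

View pics/c4.png

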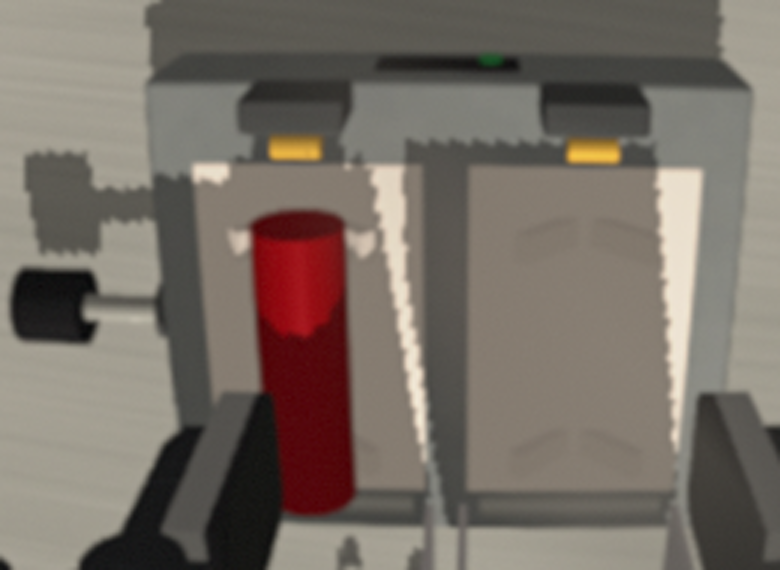

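```bash
python3 - <<'E'
from h import *
m=camera_model("wrist"); m["camera_from_world"]=np.load("w1.npy")
Q=lambda x,y:(160+x/3-.33,175+y/3-.33)
B={}
for n,uv,z in [("nearR",(149,85),.05),("nearL",(750,92),.05),("floorNL",(702,168),.051),("floorNR",(468,165),.051),("floorFR",(468,491),.051),("floorFL",(682,491),.051),("VnearL",(584,232),.058),("VfarL",(582,445),.058),("redNearTop",(299,212),.089),("redNearBot",(299,241),.06),("redL",(262,300),.073),("redR",(345,300),.073),("knobR",(14,303),.03),("knobL",(95,303),.03),("rollR",(295,149),.08),("rollL",(593,151),.08)]:
    print(n,np.round(plane("wrist",Q(*uv),z,m),4))
# predictions
o=np.array([.493,.0823]);c,s=np.cos(.1127),np.sin(.1127);Rm=np.array([[c,-s],[s,c]])
for n,p in [("nearR",(-.095,-.105)),("nearL",(-.095,.105)),("redNearTop",(-.052,-.048)),("bayL",(0,.048)),("VnearL",(-.047,.048)),("VfarL",(.037,.048)),("knob",(0,-.155))]: print(n,np.round(Rm@p+o,4))
E
```

```text
nearR [ 0.4131 -0.0308  0.05  ]
nearL [0.3905 0.1737 0.05  ]
floorNL [0.419  0.1617 0.051 ]
floorNR [0.4281 0.0817 0.051 ]
floorFR [0.5581 0.0972 0.051 ]
floorFL [0.5491 0.1801 0.051 ]
VnearL [0.4448 0.1236 0.058 ]
VfarL [0.5281 0.1363 0.058 ]
redNearTop [0.4383 0.0305 0.089 ]
redNearBot [0.4595 0.0273 0.06  ]
redL [0.4773 0.0177 0.073 ]
redR [0.4735 0.0459 0.073 ]
knobR [ 0.5133 -0.0922  0.03  ]
knobL [ 0.5081 -0.0568  0.03  ]
rollR [0.4209 0.0265 0.08  ]
rollL [0.41   0.1193 0.08  ]
nearR [ 0.4104 -0.0327]
nearL [0.3868 0.176 ]
redNearTop [0.4467 0.0288]
bayL [0.4876 0.13  ]
VnearL [0.4409 0.1247]
VfarL [0.5244 0.1342]
knob [ 0.5104 -0.0717]
```

>>> arm_command --series "0.05 -0.357 -0.09 0 0 -0.108 0.4;0.05 -0.357 -0.09 0 0 -0.108 0.4;0.05 -0.357 -0.09 0 0 -0.108 0.4;0.05 -0.357 -0.09 0 0 -0.108 0.4;0.05 -0.357 -0.09 0 0 -0.108 0.4"

```text
time: 2.08
tcp_pos: [0.4436, -0.2162, 0.1947]
ee_rot: [0.505, -0.495, -0.505, -0.495]
ft_force: [0.8, 0.6, 0.1]
gripper_width: 0.698
```

>>> arm_command --series "0 -0.054 -0.014 0 0 0 0.4;0 -0.054 -0.014 0 0 0 0.4"

```text
time: 2.33
tcp_pos: [0.4436, -0.2715, 0.179]
ee_rot: [-0.504, 0.496, 0.505, 0.495]
ft_force: [-1.1, 1.7, -0.1]
gripper_width: 0.7
```

```bash
python3 - <<'E'
from h import *
m=camera_model("wrist"); im=camera("wrist"); cv2.imwrite("pics/w2.png",im[:,:,::-1]); np.save("w2.npy",m["camera_from_world"]); goto((.517,-.272,.1),np.pi/2+.017)
print(proj("wrist",(.517-.052,-.272,.032),m),proj("wrist",(.517+.052,-.272,.032),m))
E
```

```text
t 2.375 tcp [ 0.4436 -0.2699  0.1798] shift [ 0.0734 -0.0021 -0.0798] rv [-0.001  -0.0013 -0.0022] deg 0.2
[319.94351033 249.40135544] [318.05016411 352.69620693]
```

View pics/w2.png

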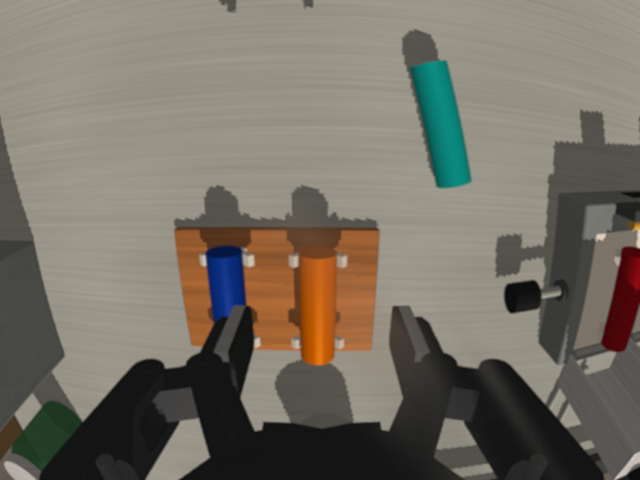

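The wrist view shows the amber bar from (319,248) to (318,362), with the blue bar at (226,280). The predicted axis ends (320,249) and (318,353) agree, so I go down.

>>> arm_command --series "0.0735 -0.002 -0.04 0 0 0 0.4;0.0735 -0.002 -0.1 0 0 0 0.4;0.0735 -0.002 -0.14 0 0 0 0.4;0.0735 -0.002 -0.165 0 0 0 0.4;0.0735 -0.002 -0.165 0 0 0 0.4"

```text
time: 3.0
tcp_pos: [0.5167, -0.2689, 0.0137]
ee_rot: [-0.504, 0.495, 0.507, 0.494]
ft_force: [-0.0, -0.4, 1.6]
gripper_width: 0.699
```

>>> arm_command --series "0 0 0 0 0 0 -1;0 0 0 0 0 0 -1;0 0 0 0 0 0 -1;0 0 0 0 0 0 -1;0 0 0 0 0 0 -1"

```text
time: 3.62
tcp_pos: [0.5188, -0.2733, 0.0177]
ee_rot: [0.507, -0.496, -0.503, -0.493]
ft_force: [-1.7, -15.5, 5.2]
gripper_width: 0.357
```

>>> arm_command --series "0 0 0.03 0 0 0 -1;0 0 0.07 0 0 0 -1;0 0 0.12 0 0 0 -1;0 0 0.14 0 0 0 -1;0 0 0.14 0 0 0 -1"

```text
time: 4.25
tcp_pos: [0.5197, -0.2734, 0.1607]
ee_rot: [0.509, -0.496, -0.501, -0.494]
ft_force: [0.3, -0.6, -2.0]
gripper_width: 0.354
```

```bash
python3 - <<'E'
from h import *
s=telemetry.sense(); print(s)
m=camera_model("wrist"); im=camera("wrist"); cv2.imwrite("pics/w3.png",im[:,:,::-1]); np.save("w3.npy",m["camera_from_world"])
r=R.from_quat(s["ee_rot"]); g=s["tcp_pos"]+r.apply([-.0187,0,0]); print(g)
y=r.apply([0,1,0]); 
for k in(-.052,0,.052): print(proj("wrist",g+y*k,m))
s0=camera("scene"); cv2.imwrite("pics/s3.png",s0[:,:,::-1])
crop("pics/s3.png",120,190,160,120,5,"pics/c5.png")
E
```

```text
{'time': 4.25, 'qpos': array([-0.62465682,  0.34292932, -0.03837185,  1.17914746, -0.00487369,
       -0.6455966 ]), 'joint_velocities': array([-0.00209852,  0.03548312, -0.05816979, -0.03312761, -0.0007705 ,
       -0.00075053]), 'tau': array([ 1.28325257e-03, -6.42783165e+01,  3.57949233e+01,  6.20068051e-01,
       -2.41913827e-02,  2.07449288e-03]), 'tcp_pos': array([ 0.51965493, -0.27336069,  0.16074108]), 'ee_rot': array([ 0.50906811, -0.495892  , -0.50131778, -0.49358005]), 'ft_force': array([ 0.33142815, -0.55862401, -1.98826281]), 'wrist_torque': array([0.04533438, 0.06927122, 0.01310726]), 'gripper_width': 0.35405493388652154}
[ 0.51955127 -0.2731736   0.17943985]
[320.80935635 427.52625738]
[320.78345095 338.78631687]
[320.78020379 210.53567651]
```

View pics/w3.png

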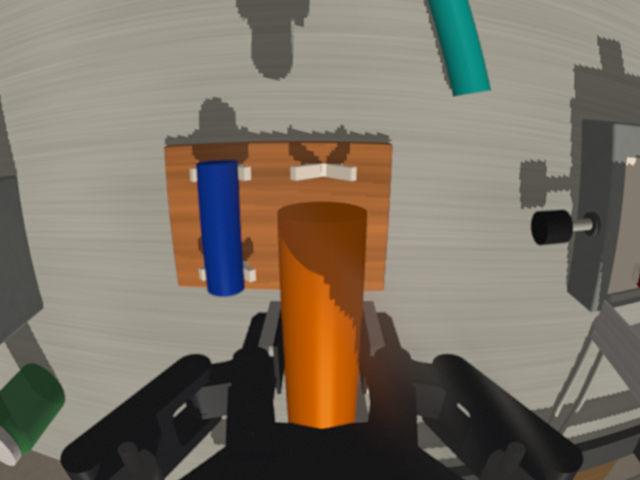

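View pics/c5.png

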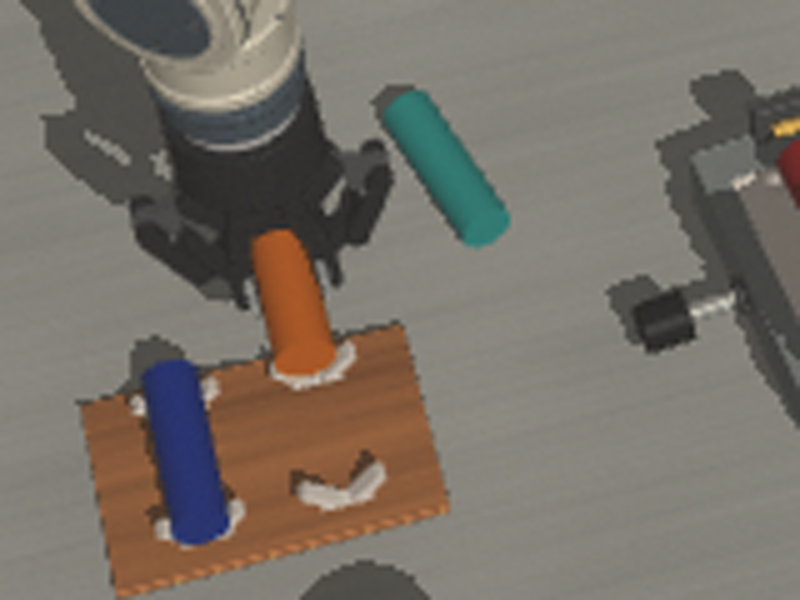

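```bash
python3 - <<'E'
from h import *
m=camera_model("wrist"); m["camera_from_world"]=np.load("w3.npy")
s=telemetry.sense(); r=R.from_quat(s["ee_rot"]); g=s["tcp_pos"]+r.apply([-.0187,0,0]); X=r.apply([1,0,0]);Y=r.apply([0,1,0])
print(Y)
for e in (-.004,0,.004):
  for dz in (-.004,0,.004): print(e,dz,[proj("wrist",g+Y*(.052+e)+X*(k*.016-dz),m).round(1) for k in(1,-1)])
crop("pics/w3.png",260,180,130,130,4.5,"pics/c6.png")
E
```

```text
[-0.9997836  -0.02075702 -0.00137488]
-0.004 -0.004 [array([322.4, 204.2]), array([322.3, 226.6])]
-0.004 0 [array([322.4, 206.5]), array([322.3, 230.2])]
-0.004 0.004 [array([322.4, 208.9]), array([322.3, 234.1])]
0 -0.004 [array([322.4, 194.6]), array([322.3, 214.6])]
0 0 [array([322.4, 196.6]), array([322.3, 217.9])]
0 0.004 [array([322.4, 198.8]), array([322.3, 221.3])]
0.004 -0.004 [array([322.4, 184.8]), array([322.3, 202.4])]
0.004 0 [array([322.4, 186.6]), array([322.3, 205.3])]
0.004 0.004 [array([322.4, 188.5]), array([322.3, 208.4])]
```

View pics/c6.png

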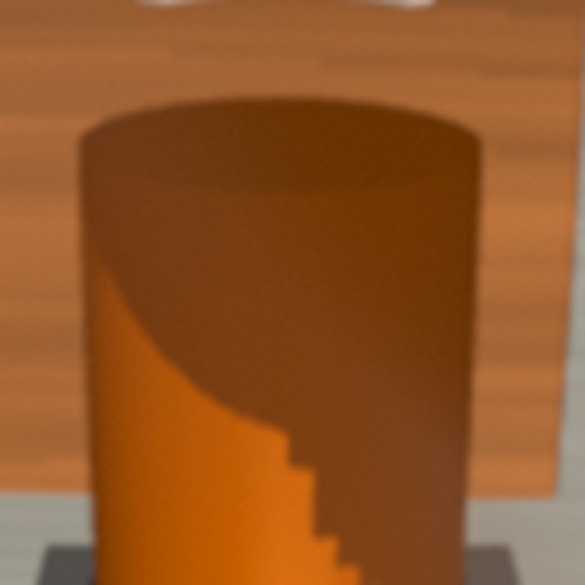

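>>> arm_command --series "-0.06 0.06 0.0 0 0 0.04 -1;-0.07 0.41 0 0 0 0.09 -1;-0.07 0.41 0 0 0 0.09 -1;-0.07 0.41 0 0 0 0.09 -1;-0.07 0.41 0 0 0 0.09 -1"

```text
time: 4.97
tcp_pos: [0.4558, 0.0223, 0.1567]
ee_rot: [0.529, -0.473, -0.525, -0.47]
ft_force: [1.2, 1.0, -1.8]
gripper_width: 0.355
```

>>> arm_command --series "0.01 0.13 0 0 0 0 -1;0.01 0.13 0 0 0 0 -1;0.01 0.13 0 0 0 0 -1"

```text
time: 5.35
tcp_pos: [0.4646, 0.1558, 0.1554]
ee_rot: [0.529, -0.472, -0.527, -0.468]
ft_force: [0.1, -0.6, -1.6]
gripper_width: 0.353
```

```bash
python3 - <<'E'
from h import *
goto((.489,.130,.0555),np.pi/2+.111); s=telemetry.sense(); print(s["gripper_width"],s["ft_force"])
E
```

```text
t 5.35 tcp [0.4646 0.1558 0.1554] shift [ 0.0244 -0.0258 -0.0999] rv [ 0.0064 -0.0016 -0.0045] deg 0.5
0.3533469304811616 [ 0.1467621  -0.63040133 -1.6302469 ]
```

>>> arm_command --series "0.0245 -0.026 -0.02 0.006 -0.002 -0.0045 -1;0.0245 -0.026 -0.05 0.006 -0.002 -0.0045 -1;0.0245 -0.026 -0.06 0.006 -0.002 -0.0045 -1;0.0245 -0.026 -0.06 0.006 -0.002 -0.0045 -1"

```text
time: 5.85
tcp_pos: [0.4885, 0.1294, 0.0949]
ee_rot: [-0.527, 0.472, 0.527, 0.471]
ft_force: [0.8, 0.5, -2.1]
gripper_width: 0.356
```

```bash
python3 - <<'E'
from h import *
goto((.489,.130,.0555),np.pi/2+.111); im=camera("wrist"); cv2.imwrite("pics/w4.png",im[:,:,::-1])
im=camera("top"); crop(im,265,180,130,125,4.8,"pics/c7.png")
E
```

```text
t 5.85 tcp [0.4885 0.1294 0.0949] shift [ 0.0005  0.0006 -0.0394] rv [ 0.0006 -0.0015  0.0005] deg 0.1
```

View pics/w4.png

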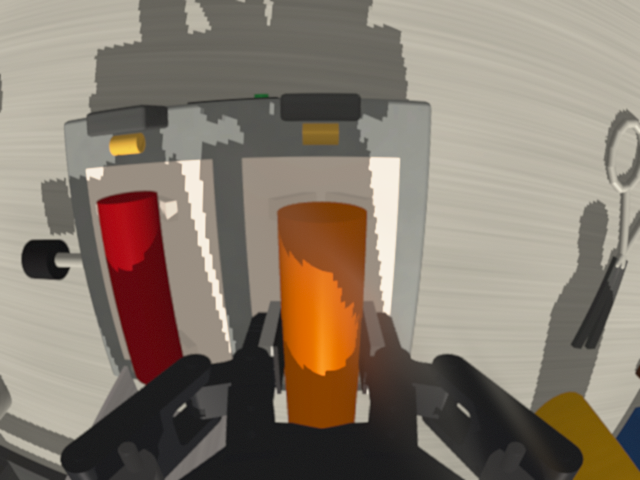

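The bar is centred over the left bay: bar column 322, V notch 322, roller (320,132). Now I lower it.

>>> arm_command --series "0.0005 0.0005 -0.02 0 -0.0015 0 -1;0.0005 0.0005 -0.033 0 -0.0015 0 -1;0.0005 0.0005 -0.0385 0 -0.0015 0 -1;0.0005 0.0005 -0.0385 0 -0.0015 0 -1"

```text
time: 6.45
tcp_pos: [0.4902, 0.1293, 0.0583]
ee_rot: [0.528, -0.471, -0.525, -0.472]
ft_force: [0.4, -5.3, -0.2]
gripper_width: 0.36
```

>>> arm_command --series "0 0 -0.001 0 0 0 -0.2;0 0 -0.001 0 0 0 -0.1;0 0 -0.001 0 0 0 0.2;0 0 -0.001 0 0 0 0.2"

```text
time: 6.95
tcp_pos: [0.4902, 0.1293, 0.0573]
ee_rot: [0.528, -0.471, -0.525, -0.472]
ft_force: [0.3, 0.2, 0.6]
gripper_width: 0.599
```

```bash
python3 - <<'E'
from h import *
im=camera("wrist"); cv2.imwrite("pics/w5.png",im[:,:,::-1]); s=telemetry.sense(); print(s["gripper_width"],s["ft_force"],s["tcp_pos"])
E
```

```text
0.5994413243663175 [0.09415968 0.53550709 0.95835802] [0.4902112  0.12933707 0.05731972]
```

View pics/w5.png

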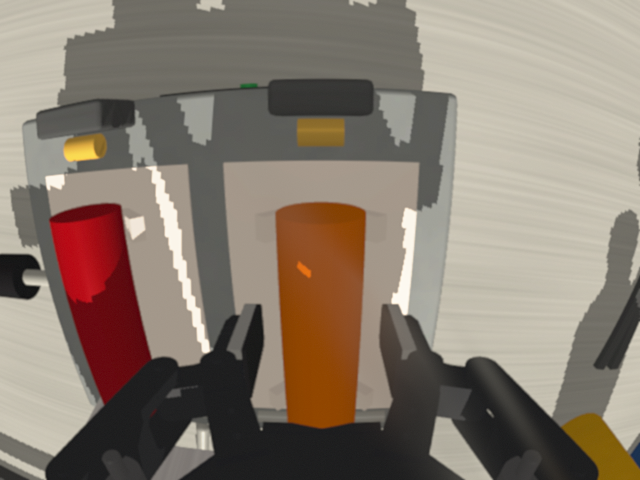

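>>> arm_command --series "0 0 0.06 0 0 0 0.2;0 0 0.12 0 0 0 0.2;0 0 0.18 0 0 0 -0.5;0 0 0.22 0 0 0 -1;0 0 0.22 0 0 0 -1"

```text
time: 7.62
tcp_pos: [0.4913, 0.1295, 0.2804]
ee_rot: [0.53, -0.47, -0.524, -0.473]
ft_force: [0.4, -0.2, -1.2]
gripper_width: 0.002
```

```bash
python3 - <<'E'
from h import *
im=camera("wrist"); cv2.imwrite("pics/w6.png",im[:,:,::-1]); 
im=camera("scene"); cv2.imwrite("pics/s6.png",im[:,:,::-1]); crop(im,235,170,130,105,6,"pics/c8.png")
goto((.6,.13,.28),np.pi/2+.111)
E
```

```text
t 7.725 tcp [0.4901 0.1294 0.277 ] shift [0.1099 0.0006 0.003 ] rv [0.0025 0.0036 0.0002] deg 0.3
```

View pics/w6.png

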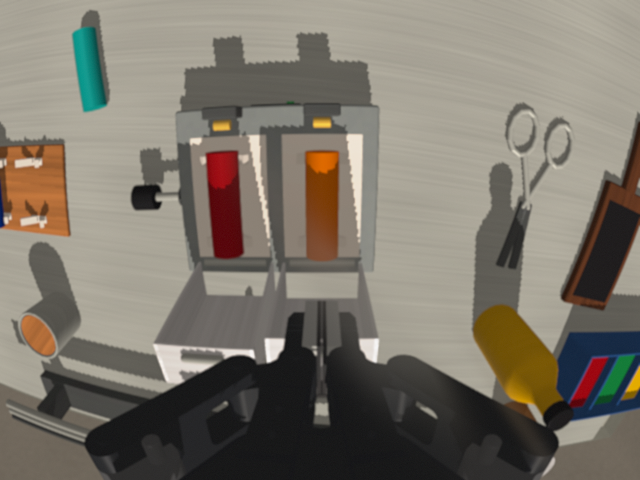

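View pics/c8.png

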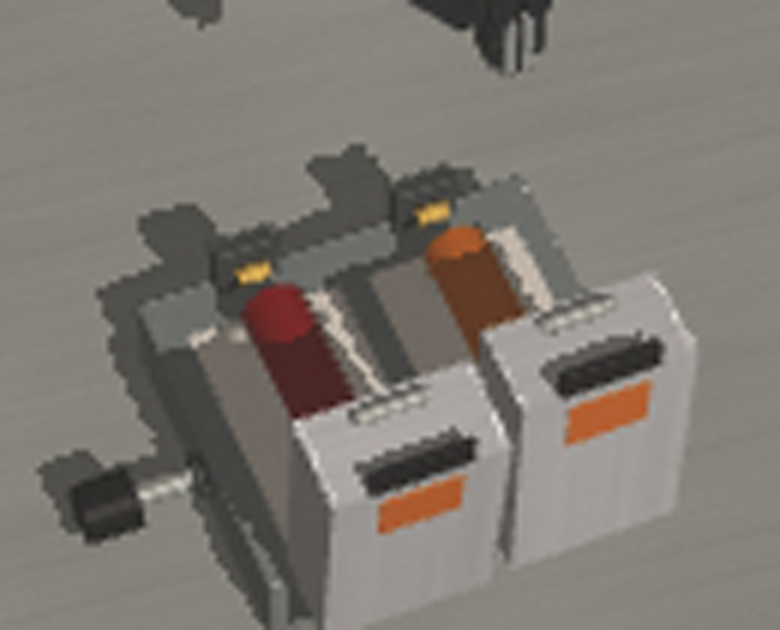

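```bash
cat >> h.py <<'E'
YAW=.111; WO=np.array([.4962,.0825,0]); WR=R.from_euler('z',YAW).as_matrix()
W=lambda p: WR@np.asarray(p,float)+WO
def cover(uv,y,n="scene"):
    o,d=ray(n,uv); o=WR.T@(o-WO); d=WR.T@d; p=o+d*(y-o[1])/d[1]
    v=p-np.array([.072,y,.05]); # P=115a+48n
    th=np.arctan2(v[2],-v[0])-np.arctan2(.048,.115); return p,np.hypot(v[0],v[2]),th
E
python3 - <<'E'
from h import *
for uv,y in [((235+608/6,170+412/6),.048),((235+422/6,170+504/6),-.048)]: print(cover(uv,y))
w=.011
def f(th,L=.115):
    a=np.array([-np.cos(th),np.sin(th)]);n=np.array([np.sin(th),np.cos(th)]); P=L*a+.048*n; return P+[.072,.05]
for th in np.arange(1.9,-.01,-.1):
    p=f(th); q=W((p[0]+w,.058,p[1])); print(th.round(1),np.round(p,3),"lip",f(th,.156).round(3),"TCP",q.round(4))
E
```

```text
(array([0.11950331, 0.048     , 0.16570456]), np.float64(0.1250764170961185), np.float64(1.5649618864879984))
(array([ 0.13076448, -0.048     ,  0.16343315]), np.float64(0.1277510959690305), np.float64(1.653374063386985))
1.9 [0.155 0.143] lip [0.168 0.182] TCP [0.6544 0.1585 0.1433]
1.8 [0.145 0.151] lip [0.154 0.191] TCP [0.6447 0.1574 0.1511]
1.7 [0.134 0.158] lip [0.14  0.199] TCP [0.6343 0.1563 0.1579]
1.6 [0.123 0.164] lip [0.125 0.205] TCP [0.6233 0.155  0.1635]
1.5 [0.112 0.168] lip [0.109 0.209] TCP [0.6118 0.1537 0.1681]
1.4 [0.1   0.171] lip [0.093 0.212] TCP [0.5998 0.1524 0.1715]
1.3 [0.087 0.174] lip [0.077 0.213] TCP [0.5877 0.1511 0.1736]
1.2 [0.075 0.175] lip [0.06  0.213] TCP [0.5753 0.1497 0.1746]
1.1 [0.063 0.174] lip [0.044 0.211] TCP [0.5629 0.1483 0.1743]
1.0 [0.05  0.173] lip [0.028 0.207] TCP [0.5507 0.1469 0.1727]
0.9 [0.038 0.17 ] lip [0.013 0.202] TCP [0.5386 0.1456 0.1699]
0.8 [0.026 0.166] lip [-0.002  0.195] TCP [0.5269 0.1443 0.1659]
0.7 [0.015 0.161] lip [-0.016  0.187] TCP [0.5156 0.143  0.1608]
0.6 [0.004 0.155] lip [-0.03   0.178] TCP [0.5049 0.1418 0.1545]
0.5 [-0.006  0.147] lip [-0.042  0.167] TCP [0.4948 0.1407 0.1473]
0.4 [-0.015  0.139] lip [-0.053  0.155] TCP [0.4856 0.1397 0.139 ]
0.3 [-0.024  0.13 ] lip [-0.063  0.142] TCP [0.4772 0.1387 0.1298]
0.2 [-0.031  0.12 ] lip [-0.071  0.128] TCP [0.4697 0.1379 0.1199]
0.1 [-0.038  0.109] lip [-0.078  0.113] TCP [0.4633 0.1372 0.1092]
-0.0 [-0.043  0.098] lip [-0.084  0.098] TCP [0.458  0.1366 0.098 ]
```

>>> arm_command --series "0.174 0.03 0 0 0.003 0 -1;0.174 0.03 0 0 0.003 0 -1;0.174 0.03 0 0 0.003 0 -1;0.174 0.03 -0.05 0 0.003 0 -1;0.174 0.03 -0.11 0 0.003 0 -1"

```text
time: 8.35
tcp_pos: [0.6649, 0.1594, 0.1637]
ee_rot: [0.527, -0.472, -0.526, -0.471]
ft_force: [1.0, 1.2, 0.0]
gripper_width: 0.001
```

```bash
python3 - <<'E'
from h import *
im=camera("scene"); crop(im,235,150,130,105,6,"pics/c9.png")
goto((.6343,.1563,.165),np.pi/2+.111)
E
```

```text
t 8.4 tcp [0.6595 0.1588 0.1535] shift [-0.0252 -0.0025  0.0115] rv [ 0.0044 -0.0156  0.0003] deg 0.9
```

View pics/c9.png

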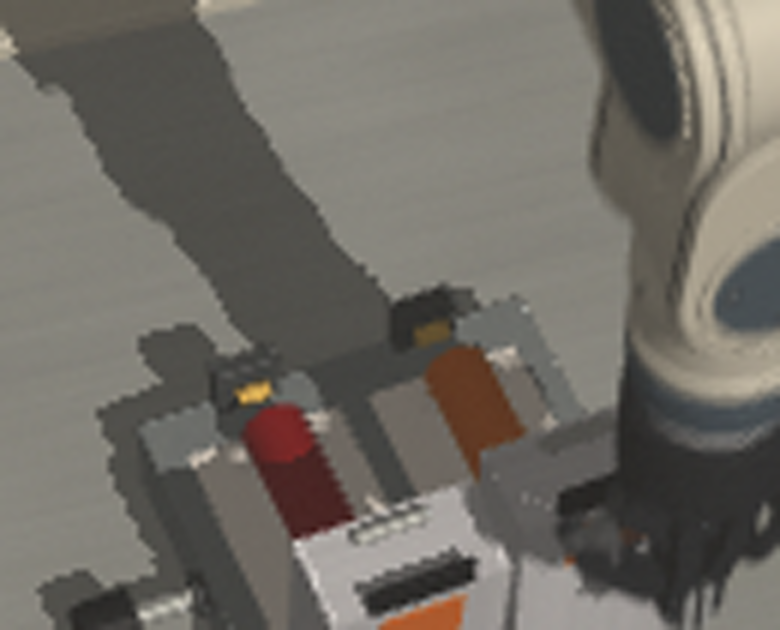

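>>> arm_command --series "-0.025 -0.0025 0.012 0.004 -0.015 0 -1;-0.0475 -0.005 0.015 0.004 -0.015 0 -1;-0.072 -0.0075 0.02 0.004 -0.015 0 -1;-0.085 -0.009 0.021 0.004 -0.015 0 -1;-0.097 -0.0105 0.021 0.004 -0.015 0 -1"

```text
time: 9.02
tcp_pos: [0.5625, 0.1484, 0.175]
ee_rot: [0.527, -0.471, -0.527, -0.472]
ft_force: [1.5, 1.2, 3.4]
gripper_width: -0.0
```

```bash
python3 - <<'E'
from h import *
im=camera("scene"); crop(im,235,150,130,105,6,"pics/c10.png")
goto((.5386,.1456,.17),np.pi/2+.111);goto((.5156,.143,.161),np.pi/2+.111);goto((.4948,.1407,.147),np.pi/2+.111)
E
```

```text
t 9.075 tcp [0.5611 0.1484 0.1749] shift [-0.0225 -0.0028 -0.0049] rv [ 0.0002 -0.0008  0.    ] deg 0.0
t 9.075 tcp [0.5611 0.1484 0.1749] shift [-0.0455 -0.0054 -0.0139] rv [ 0.0002 -0.0008  0.    ] deg 0.0
t 9.075 tcp [0.5611 0.1484 0.1749] shift [-0.0663 -0.0077 -0.0279] rv [ 0.0002 -0.0008  0.    ] deg 0.0
```

View pics/c10.png

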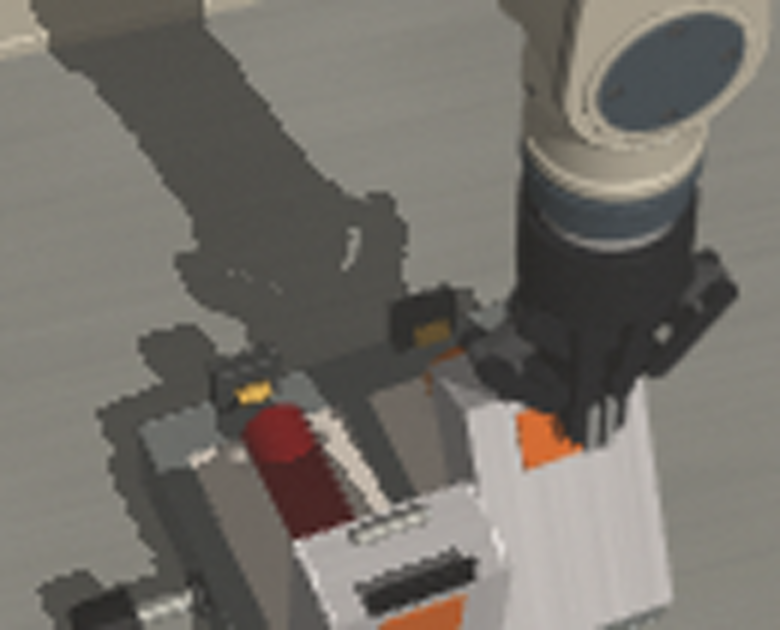

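>>> arm_command --series "-0.0125 -0.0015 -0.002 0 0 0 -1;-0.025 -0.003 -0.005 0 0 0 -1;-0.0455 -0.0055 -0.014 0 0 0 -1;-0.057 -0.0065 -0.0205 0 0 0 -1;-0.0665 -0.0075 -0.028 0 0 0 -1"

```text
time: 9.7
tcp_pos: [0.4933, 0.1407, 0.1464]
ee_rot: [-0.527, 0.472, 0.527, 0.471]
ft_force: [0.4, -0.4, 3.3]
gripper_width: 0.004
```

```bash
python3 - <<'E'
from h import *
for p in [(.4856,.1397,.139),(.4772,.1387,.13),(.4697,.1379,.12),(.4633,.1372,.1092),(.458,.1366,.098)]: goto(p,np.pi/2+.111)
E
```

```text
t 9.7 tcp [0.4933 0.1407 0.1464] shift [-0.0077 -0.001  -0.0074] rv [ 0.0004 -0.0017  0.    ] deg 0.1
t 9.7 tcp [0.4933 0.1407 0.1464] shift [-0.0161 -0.002  -0.0164] rv [ 0.0004 -0.0017  0.    ] deg 0.1
t 9.7 tcp [0.4933 0.1407 0.1464] shift [-0.0236 -0.0028 -0.0264] rv [ 0.0004 -0.0017  0.    ] deg 0.1
t 9.7 tcp [0.4933 0.1407 0.1464] shift [-0.03   -0.0035 -0.0372] rv [ 0.0004 -0.0017  0.    ] deg 0.1
t 9.7 tcp [0.4933 0.1407 0.1464] shift [-0.0353 -0.0041 -0.0484] rv [ 0.0004 -0.0017  0.    ] deg 0.1
```

>>> arm_command --series "-0.008 -0.001 -0.0075 0 0 0 -1;-0.017 -0.002 -0.0165 0 0 0 -1;-0.026 -0.003 -0.0265 0 0 0 -1;-0.034 -0.004 -0.036 0 0 0 -1;-0.036 -0.004 -0.04 0 0 0 -1"

```text
time: 10.32
tcp_pos: [0.4563, 0.1364, 0.1057]
ee_rot: [-0.526, 0.472, 0.528, 0.471]
ft_force: [-4.3, -1.6, 11.5]
gripper_width: 0.005
```

>>> arm_command --series "0 0 -0.004 0 0 0 -1;0 0 -0.008 0 0 0 -1;0 0 -0.008 0 0 0 -1"

```text
time: 10.7
tcp_pos: [0.4564, 0.1365, 0.0974]
ee_rot: [-0.526, 0.473, 0.528, 0.471]
ft_force: [0.6, -1.1, -0.5]
gripper_width: -0.003
```

>>> arm_command --series "0 0 -0.003 0 0 0 -1;0 0 -0.003 0 0 0 -1"

```text
time: 10.95
tcp_pos: [0.4566, 0.1365, 0.0967]
ee_rot: [-0.527, 0.472, 0.527, 0.471]
ft_force: [-10.1, -1.7, 29.9]
gripper_width: -0.002
```

```bash
python3 - <<'E'
from h import *
im=camera("scene"); crop(im,235,150,130,105,6,"pics/c11.png");goto((.45,.13,.28),np.pi/2+.111)
E
```

```text
t 11.0 tcp [0.4566 0.1365 0.0967] shift [-0.0066 -0.0065  0.1833] rv [ 0.0007 -0.001  -0.0001] deg 0.1
```

View pics/c11.png

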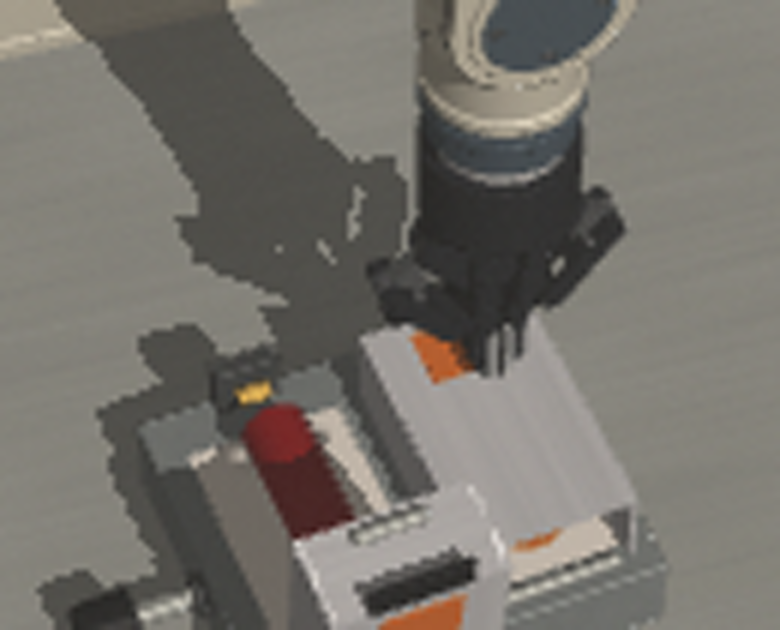

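>>> arm_command --series "0 0 0.06 0 0 0 -1;0 0 0.12 0 0 0 -1;0 0 0.18 0 0 0 -1;0.06 -0.02 0.185 0 0 0 -1;0.12 -0.045 0.185 0 0 0 -1"

```text
time: 11.62
tcp_pos: [0.5752, 0.0927, 0.2836]
ee_rot: [0.528, -0.471, -0.526, -0.472]
ft_force: [0.2, 0.3, 0.2]
gripper_width: -0.003
```

>>> arm_command --series "0.11 -0.041 0 0 0 0 -1;0.11 -0.041 0 0 0 0 -1;0.11 -0.041 -0.04 0 0 0 -1;0.11 -0.041 -0.1 0 0 0 -1;0.11 -0.041 -0.115 0 0 0 -1"

```text
time: 12.25
tcp_pos: [0.6834, 0.0517, 0.1644]
ee_rot: [-0.526, 0.472, 0.528, 0.47]
ft_force: [-0.7, -0.6, 0.0]
gripper_width: -0.001
```

```bash
python3 - <<'E'
from h import *
w=.011
im=camera("scene"); crop(im,235,150,130,105,6,"pics/c12.png")
for th in [1.6,1.5,1.3,1.2,1.1,1,.9,.7,.6,.5]:
    a=np.array([-np.cos(th),np.sin(th)]);n=np.array([np.sin(th),np.cos(th)]); P=.115*a+.048*n+[.072,.05]
    goto(W((P[0]+w,-.05,P[1])),np.pi/2+.111)
E
```

```text
t 12.3 tcp [0.6839 0.0518 0.1651] shift [-0.0487 -0.0041 -0.0015] rv [ 0.0002 -0.0026 -0.0013] deg 0.2
t 12.3 tcp [0.6839 0.0518 0.1651] shift [-0.0602 -0.0054  0.003 ] rv [ 0.0002 -0.0026 -0.0013] deg 0.2
t 12.3 tcp [0.6839 0.0518 0.1651] shift [-0.0843 -0.0081  0.0086] rv [ 0.0002 -0.0026 -0.0013] deg 0.2
t 12.3 tcp [0.6839 0.0518 0.1651] shift [-0.0967 -0.0095  0.0095] rv [ 0.0002 -0.0026 -0.0013] deg 0.2
t 12.3 tcp [0.6839 0.0518 0.1651] shift [-0.109  -0.0109  0.0092] rv [ 0.0002 -0.0026 -0.0013] deg 0.2
t 12.3 tcp [0.6839 0.0518 0.1651] shift [-0.1213 -0.0122  0.0076] rv [ 0.0002 -0.0026 -0.0013] deg 0.2
t 12.3 tcp [0.6839 0.0518 0.1651] shift [-0.1334 -0.0136  0.0048] rv [ 0.0002 -0.0026 -0.0013] deg 0.2
t 12.3 tcp [0.6839 0.0518 0.1651] shift [-0.1564 -0.0161 -0.0043] rv [ 0.0002 -0.0026 -0.0013] deg 0.2
t 12.3 tcp [0.6839 0.0518 0.1651] shift [-0.1671 -0.0173 -0.0105] rv [ 0.0002 -0.0026 -0.0013] deg 0.2
t 12.3 tcp [0.6839 0.0518 0.1651] shift [-0.1771 -0.0184 -0.0178] rv [ 0.0002 -0.0026 -0.0013] deg 0.2
```

View pics/c12.png

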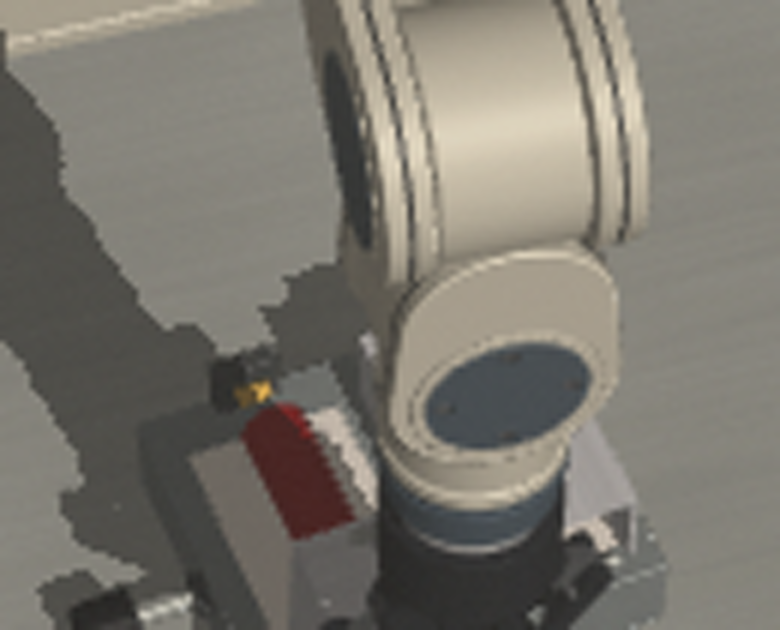

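>>> arm_command --series "-0.03 -0.003 0 0 0 0 -1;-0.06 -0.0055 0.003 0 0 0 -1;-0.084 -0.008 0.0085 0 0 0 -1;-0.097 -0.0095 0.0095 0 0 0 -1;-0.109 -0.011 0.009 0 0 0 -1"

```text
time: 12.92
tcp_pos: [0.5758, 0.0408, 0.1761]
ee_rot: [0.528, -0.471, -0.527, -0.471]
ft_force: [3.1, 0.1, 3.7]
gripper_width: -0.001
```

>>> arm_command --series "-0.0125 -0.0015 -0.002 0 0 0 -1;-0.025 -0.003 -0.005 0 0 0 -1;-0.0475 -0.0055 -0.0135 0 0 0 -1;-0.058 -0.0065 -0.02 0 0 0 -1;-0.068 -0.0075 -0.027 0 0 0 -1"

```text
time: 13.55
tcp_pos: [0.5071, 0.0331, 0.1486]
ee_rot: [0.528, -0.471, -0.527, -0.471]
ft_force: [0.2, -0.9, 2.5]
gripper_width: 0.001
```

```bash
python3 - <<'E'
from h import *
im=camera("scene"); crop(im,235,150,130,105,6,"pics/c13.png")
for p in [(-.015+.011,-.05,.139),(-.038+.011,-.05,.109),(-.043+.011,-.05,.098)]: goto(W(p),np.pi/2+.111)
print(telemetry.sense()["ft_force"])
E
```

```text
t 13.6 tcp [0.5057 0.0332 0.1477] shift [-0.0079 -0.0009 -0.0087] rv [ 0.0003 -0.0012 -0.0014] deg 0.1
t 13.6 tcp [0.5057 0.0332 0.1477] shift [-0.0308 -0.0034 -0.0387] rv [ 0.0003 -0.0012 -0.0014] deg 0.1
t 13.6 tcp [0.5057 0.0332 0.1477] shift [-0.0357 -0.004  -0.0497] rv [ 0.0003 -0.0012 -0.0014] deg 0.1
[-1.0152128  -0.56572671  0.35300987]
```

View pics/c13.png

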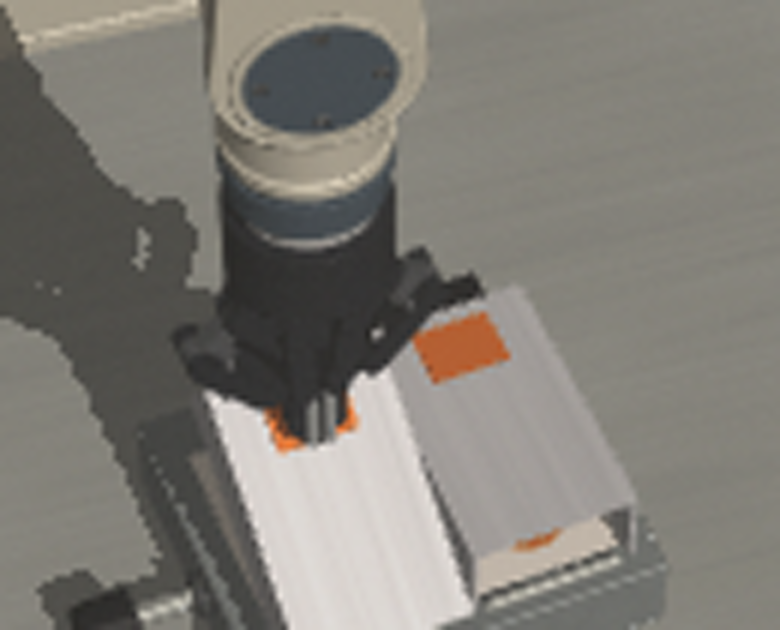

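The right cover is following: the tip is on its orange patch. I press on.

>>> arm_command --series "-0.008 -0.001 -0.009 0 0 0 -1;-0.017 -0.002 -0.019 0 0 0 -1;-0.026 -0.003 -0.029 0 0 0 -1;-0.034 -0.004 -0.038 0 0 0 -1;-0.036 -0.004 -0.042 0 0 0 -1"

```text
time: 14.22
tcp_pos: [0.4689, 0.0291, 0.1053]
ee_rot: [-0.527, 0.472, 0.528, 0.471]
ft_force: [-4.1, -1.4, 10.2]
gripper_width: -0.003
```

>>> arm_command --series "0 0 -0.004 0 0 0 -1;0 0 -0.008 0 0 0 -1;0 0 -0.008 0 0 0 -1"

```text
time: 14.6
tcp_pos: [0.469, 0.0292, 0.0971]
ee_rot: [-0.527, 0.472, 0.528, 0.471]
ft_force: [-0.4, -0.2, -0.4]
gripper_width: -0.001
```

>>> arm_command --series "0 0 -0.003 0 0 0 -1;0 0 -0.003 0 0 0 -1"

```text
time: 14.85
tcp_pos: [0.4691, 0.0291, 0.0966]
ee_rot: [0.528, -0.471, -0.527, -0.471]
ft_force: [-11.8, -0.0, 35.1]
gripper_width: -0.001
```

>>> arm_command --series "0 0 0.06 0 0 0 -1;0 0 0.11 0 0 0.18 -1;0 -0.03 0.12 0 0 0.36 -1;0 -0.06 0.12 0 0 0.54 -1;0 -0.08 0.12 0 0 0.72 0"

```text
time: 15.48
tcp_pos: [0.4694, -0.052, 0.2167]
ee_rot: [0.661, -0.253, -0.66, -0.253]
ft_force: [0.5, 0.6, 0.1]
gripper_width: 0.201
```

>>> arm_command --series "0.03 -0.03 0 0 0 0.18 0.3;0.04 -0.04 0 0 0 0.36 0.3;0.04 -0.04 0 0 0 0.54 0.3;0.04 -0.04 0 0 0 0.72 0.3;0.04 -0.04 0 0 0 0.85 0.3"

```text
time: 16.1
tcp_pos: [0.5095, -0.0921, 0.2163]
ee_rot: [0.706, 0.043, -0.705, 0.043]
ft_force: [0.2, -0.2, 0.1]
gripper_width: 0.651
```

```bash
python3 - <<'E'
from h import *
goto((.513,-.073,.1),np.pi+.111)
m=camera_model("wrist"); np.save("w7.npy",m["camera_from_world"])
im=camera("wrist"); cv2.imwrite("pics/w7.png",im[:,:,::-1])
im=camera("scene"); crop(im,235,150,130,105,6,"pics/c14.png")
E
```

```text
t 16.1 tcp [ 0.5095 -0.0921  0.2163] shift [ 0.0035  0.0191 -0.1163] rv [-0.0008  0.0013 -0.011 ] deg 0.6
```

View pics/w7.png

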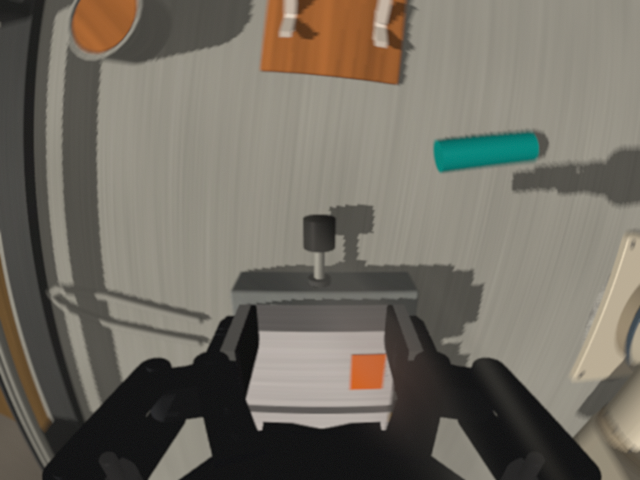

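View pics/c14.png

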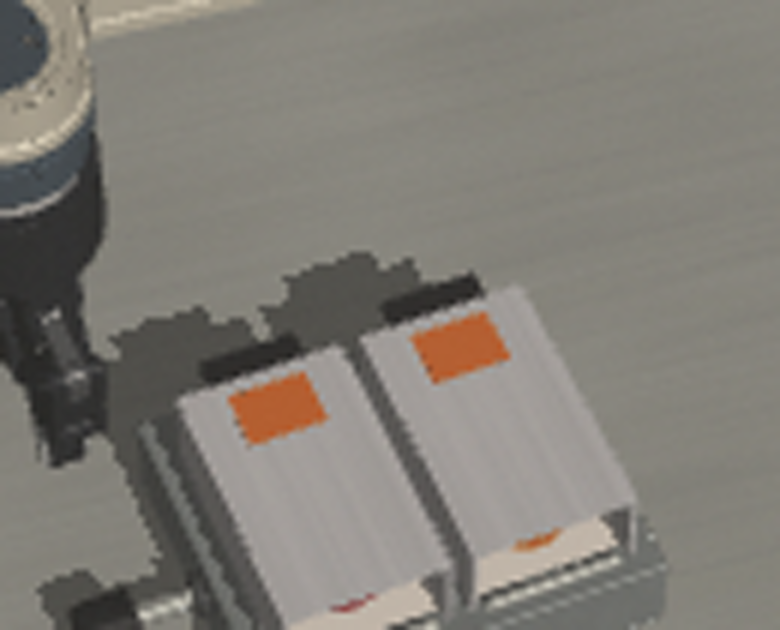

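```bash
python3 - <<'E'
from h import *
m=camera_model("wrist"); m["camera_from_world"]=np.load("w7.npy")
for uv,z in [((303,225),.03),((336,225),.03),((319.5,250),.043),((319.5,214),.017),((319.5,234),.035)]: print(plane("wrist",uv,z,m).round(4))
P=W((0,-.155,.03)); print(P, proj("wrist",P,m))
for uv,y in [((235+462/6,150+348/6),.048),((235+278/6,150+408/6),-.048)]: print(cover(uv,y))
crop("pics/w7.png",280,195,80,110,5,"pics/c15.png")
E
```

```text
[ 0.5263 -0.0791  0.03  ]
[ 0.4961 -0.0829  0.03  ]
[ 0.5087 -0.0613  0.043 ]
[ 0.5121 -0.0881  0.017 ]
[ 0.5103 -0.0739  0.035 ]
[ 0.51336969 -0.0715461   0.03      ] [315.91716403 234.41056733]
(array([-0.04299795,  0.048     ,  0.10387283]), np.float64(0.12699137363142138), np.float64(0.042696698564160585))
(array([-0.04421477, -0.048     ,  0.10402806]), np.float64(0.12815968422513888), np.float64(0.03976572047087218))
```

View pics/c15.png

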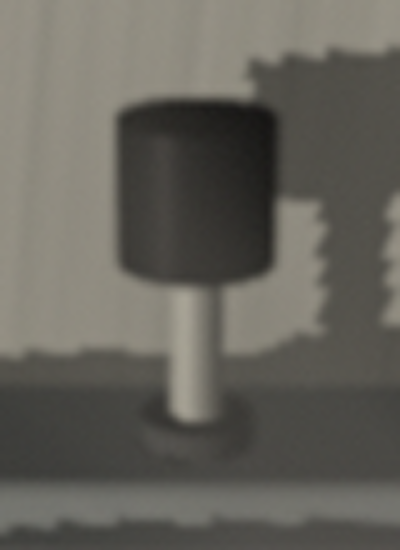

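>>> arm_command --series "0.0015 0.0175 -0.05 0 0 -0.011 0.3;0.0015 0.0175 -0.11 0 0 -0.011 0.3;0.0015 0.0175 -0.16 0 0 -0.011 0.3;0.0015 0.0175 -0.19 0 0 -0.011 0.3;0.0015 0.0175 -0.202 0 0 -0.011 0.3"

```text
time: 16.82
tcp_pos: [0.5102, -0.0742, 0.0128]
ee_rot: [-0.706, -0.038, 0.707, -0.037]
ft_force: [0.9, -0.5, -0.6]
gripper_width: 0.648
```

>>> arm_command --series "0 0 0 0 0 0 0.3;0 0 0 0 0 0 -1;0 0 0 0 0 0 -1;0 0 0 0 0 0 -1;0 0 0 0 0 0 -1"

```text
time: 17.45
tcp_pos: [0.5102, -0.0745, 0.0142]
ee_rot: [-0.706, -0.037, 0.706, -0.037]
ft_force: [-3.0, -0.5, 6.5]
gripper_width: 0.334
```

```bash
python3 - <<'E'
from h import *
s=telemetry.sense(); print(s["tcp_pos"],s["ft_force"],s["gripper_width"])
im=camera("wrist"); cv2.imwrite("pics/w8.png",im[:,:,::-1])
E
```

```text
[ 0.51016248 -0.07452269  0.01421343] [-2.97695274 -0.46033857  6.50395729] 0.33405222533772505
```

View pics/w8.png

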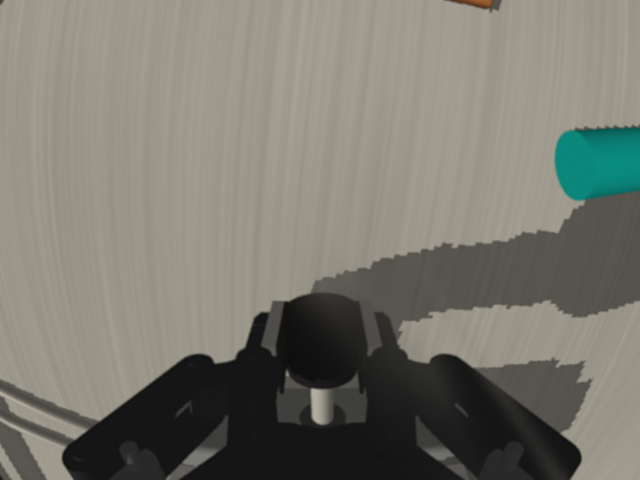

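The knob (320,335) is held between the pads. I pull.

>>> arm_command --series "0.0005 -0.005 0 0 0 0 -1;0.001 -0.01 0 0 0 0 -1;0.0015 -0.015 0 0 0 0 -1;0.002 -0.02 0 0 0 0 -1;0.002 -0.02 0 0 0 0 -1"

```text
time: 18.12
tcp_pos: [0.5123, -0.0944, 0.0144]
ee_rot: [0.706, 0.038, -0.706, 0.036]
ft_force: [-0.4, 4.9, -1.3]
gripper_width: 0.33
```

>>> arm_command --series "0 0 0 0 0 0 -0.2;0 0 0 0 0 0 0.3;0 0 0 0 0 0 0.3;0 0 0 0 0 0 0.3"

```text
time: 18.62
tcp_pos: [0.5123, -0.0944, 0.0145]
ee_rot: [0.706, 0.037, -0.706, 0.036]
ft_force: [0.9, -0.2, -0.3]
gripper_width: 0.651
```

>>> arm_command --series "0 0 0.06 0 0 0 0.3;0 0 0.12 0 0 0 0.3;0 0 0.18 0 0 0 0.3;0 0 0.2 0 0 0 0.3;0 0 0.2 0 0 0 0.3"

```text
time: 19.25
tcp_pos: [0.513, -0.0947, 0.2159]
ee_rot: [0.707, 0.037, -0.705, 0.037]
ft_force: [0.4, -0.3, -0.1]
gripper_width: 0.651
```

```bash
python3 - <<'E'
from h import *
s=telemetry.sense(); print(s["time"],s["tcp_pos"],s["ft_force"])
m=camera_model("wrist"); np.save("w9.npy",m["camera_from_world"])
im=camera("wrist"); cv2.imwrite("pics/w9.png",im[:,:,::-1]); crop(im,280,180,80,125,5,"pics/c16.png")
im=camera("scene"); crop(im,225,150,130,105,6,"pics/c17.png")
P=W((0,-.155,.03)); q=W((0,-.175,.03)); print(proj("wrist",P,m),proj("wrist",q,m))
E
```

```text
19.25 [ 0.51295605 -0.09469645  0.21585877] [ 0.38537321 -0.27273487 -0.13735082]
[320.09113378 237.84489961] [319.93890454 217.03980407]
```

View pics/c16.png

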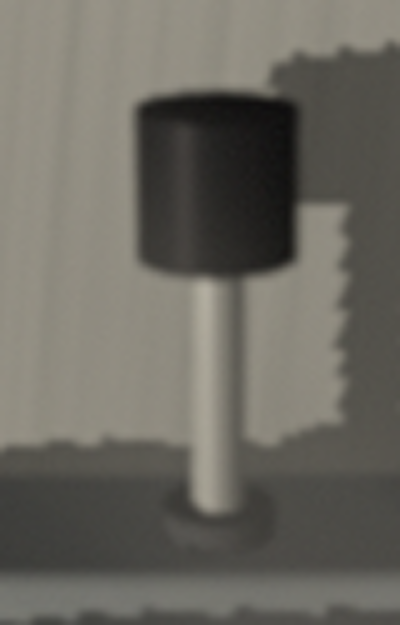

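View pics/c17.png

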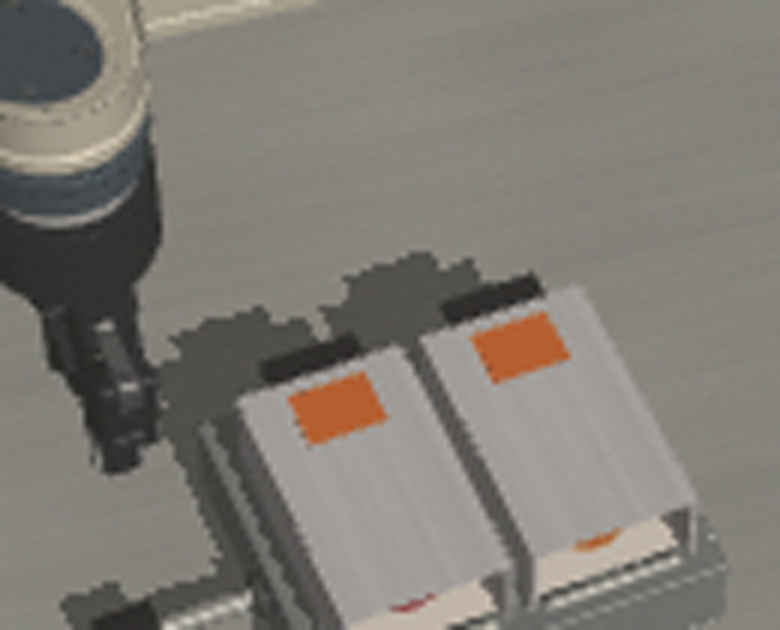

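The exposed rod grew from 26.4 to 47.2 px, which is 20.8 px and exactly what 20 mm should show. Both covers are down in the scene crop, and the gripper is clear. I hand in.

```bash
python3 - <<'E'
from station import arm
print(arm.hand_in())
E
```

```text
the job is handed in; nothing more can be done
None
```

I laid the amber bar in the left bay, clicked both covers shut (left first), pulled the vent knob out 20 mm, let go and handed in at about 19.4 s. The hand-in reported no verdict.

- **Amber bar:** after I let go, the wrist view showed it centred on its V supports and level with the red bar. The fingers were clear of it.
- **Covers:** each resisted with 10 to 11 N, dropped to about 0 N as it passed the catch, then stopped hard at 30 to 35 N with the fingertip at 97 mm. One check disagreed: angles from the orange patches in the scene picture came out at about 0.04 rad, above the 0.03 limit. The same measurement put each patch 2 to 4 mm too far from its hinge, so I trusted the click and the hard stop.
- **Vent rod:** the fingers moved 19.9 mm, and after release the exposed rod had grown by 20.8 px, which is what 20 mm should show.
- **At the end:** the gripper was about 0.2 m up, the wrist force read about 0 N, and it touched nothing. I did not measure the other objects again at the end, but I felt no unexpected contact during the moves.

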